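Set the page rest of the document stand to its mark and clamp it

ROBOT

A 6-joint arm with a two-finger parallel gripper is mounted at the origin on a cart in front of the work surface, level with it; the furniture and walls round the work are solid. World frame = base frame: x ahead of the robot, y to its left, z up, the work surface at z = 0. Lengths are in m, angles in rad, forces in N, time in s.
With the tool pointing down it reaches from about 0.35 to 0.975 m from the base axis. Payload 4.9 kg.
Tool frame: the origin (TCP) lies on the centre line of the jaws, within the pads' length; the fingertips stand 8 mm ahead of it and the grasp point (between the pads) lies 11 mm behind it; z points along the fingers, y is the direction in which the jaws open and shut (so a half turn about z gives the same grasp; the last joint's range is limited). The gripper opens to 85 mm and grips with 20 to 120 N. Pads are 22 mm wide; open, the fingers measure 114 mm over their backs; the gripper's body (76 mm by 85 mm) begins 54 mm behind the grasp point. The pads swing forward as they close: fully open they stand 13 mm farther back than shut.
Start: joints at [1.136, 0.053, 1.613, -0, 1.476, -0.119], TCP at [0.194, 0.594, 0.239] pointing down, gripper open.
Joint ranges: [-3.01, 3.01], [-1.01, 2.22], [0.06, 2.58], [-1.02, 4.17], [0.09, 2.62], [-3.14, 3.14]. Speed limits (rad/s): [2.57, 2.57, 3.14, 3.14, 3.14, 3.14].

INTERFACE

Orientations are given as a unit quaternion [w, x, y, z].
In Python, from plant import manip gives the robot as it stands.
- The arm moves only by the tool step_arm, never from a script. Its argument "deltas" is a list of rows, each a list of 7 numbers: the shift along the tool's x, y, z in m, then the turn, a rotation vector about the tool's x, y, z in rad, then the gripper command: -1 is fully open, 1 is shut, values between are in proportion. In form: [[dx, dy, dz, ax, ay, az, hand], ...]. A call has 1 to 20 rows; each row is the pose to reach, as a shift and turn from the pose commanded when the call began, along the tool's axes at that moment; what a row does not reach only later rows make up. A row lasts 1/10 s, in which the tool goes at most 50 mm and 8.59 degrees, less where a joint would pass 70% of its speed; a pose out of reach is approached as far as the arm can. A call with a gripper value outside its range is refused whole. The fingers move at their own pace and stop on an object; the grip force is fixed at half the most. Time passes only in rows, so rows that repeat a pose let the fingers close. It gives the time, the measured TCP pose, the force and the opening at its end, in the units of the state.
- manip.state(): the state, without advancing time (a new reading comes with each control period).
- manip.grab_frame(name): name is "side" or "top" or "wrist"; returns the picture (420x560x3 uint8, red, green, blue); there is no depth.
- manip.get_calibration(name): a dict with "fov_y" (degrees; the focal length in pixels is half the picture's height over the tangent of half this angle, whatever the lens; pixels are square), "cx", "cy" (the principal point, pixels), "dist_coeffs" ([k1, k2, p1, p2, k3] as OpenCV has them; the pictures are not rectified), "R" (3x3) and "t" (3): a world point X has camera coordinates R X + t. Camera axes: x right, y down, z forward; pixel columns grow to the right and rows downward; lengths in m; the calibration is good to about 2 mm. A picture is of the moment at which its call begins: read the wrist's pose just before it. get_calibration takes no time and is no camera call; for the wrist camera it gives the pose at the moment of the call.
- manip.job_done(): hands the job in, once; it reports no verdict.
The state is a dict: "time": time; "joint_pos": joint angles; "joint_vel": joint speeds; "joint_efforts": joint torques, N m; "tool_pos": TCP position; "tool_rot": TCP orientation; "contact_force": force on the tool from outside, world axes, zero at the start; "ft_torque": the same for the moment, N m; "gripper_width": opening from 0.0 (shut) to 1.0 (fully open).
Only numpy, scipy, OpenCV 4.12 (cv2) and the standard library are available. Lean on these libraries where they do the work, as an engineer would, in place of code of your own. Each camera call takes 0.05 s, during which the arm holds its last target.

TASK

The page rest on the sloping document stand has slipped down its slots. Slide it up the board until the upper face of its wooden lip lines up with the long black mark on both margins, then turn both wing knobs clockwise until they are fully tight, so that the rest is held there. Let go at the end and leave the other things on the desk where they are.

Things in the scene. Friction and masses are not known exactly. Their poses are not given: they have to be found in the camera images.
- stand: document stand, fixed to the desk: a white board sloping at 35 degrees, low edge towards the robot, on a dark steel frame. Origin: on the desk under the middle of the frame; x points to the back of the stand, y to its left, z up. Seen along its x axis it is 250 mm wide; the board's low front edge lies at x = -80 mm, z = 24 mm, its upper edge at x = +114 mm, z = 159 mm
- mark (a point): point on the board's face on the mark, midway between its margins. The mark is the long black line (3.5 mm by 34 mm) on the left and on the right margin of the board; the short ticks are only a scale. Axes: x up the slope, y to the left across the board, z out of the face (the board's normal, 35 degrees from vertical, leaning to the robot)
- rest_edge (a point): point on the page rest that has to come to the mark: the foot of the upper face of its lip, in the middle, on the board's face; same axes as mark. The rest is a 4 mm aluminium plate with two slots, 164 mm wide and 126 mm along the slope, with an oak lip along its upper end. It can only slide along the slope
- rest_grip (a point): where the lip can be pinched: the middle of its length, 24 mm out from the board's face; same axes as mark. The lip is 10 mm thick along the slope, 164 mm long across it, and stands up to 34 mm out from the board; below it is the plate (4 mm), above it the bare board
- page_rest (a joint): travel of the page rest up the slope from the bottom of its slots, 0 to 0.065 m; it is at the mark at 0.045. With loose knobs it moves at about 5 N and stays where it is left; with both knobs tight it holds against about 20 N
- left_grip (a point): middle of the grip bar of the left wing knob, on its axis, about 36 mm out from the board's face. The black bar is 62 mm long, 14 mm wide and 20 mm high (10 mm to each side of this point along the axis). The axis stands square to the board, 55 mm left of the middle. Axes of this point turn with the knob: z along the axis, out of the board; the bar's length points along x + y (45 degrees from x towards y)
- right_grip (a point): the same for the right wing knob, 55 mm right of the middle
- left_knob (a joint): angle of the left wing knob, rad: grows clockwise as seen from in front of the board, 0 fully loose, 1.5 the stop; at 0 its bar points up the slope and to the left, 45 degrees from x of mark. From about 0.7 its washer presses on the plate. It takes about 0.2 N m and stays where it is left; tight is above 1.2
- right_knob (a joint): the same for the right wing knob
- note_block: block of yellow notes, 77 x 77 x 24 mm, beside the stand; a bystander
- mouse: black computer mouse, 104 x 66 x 37 mm; a bystander
- glue_stick: glue stick standing upright, 27 mm across, 92 mm high; a bystander

How it is judged:
By the outcome, as a careful person would: the job done as asked, in the order asked, and still so for the second after the job is handed in, with the robot touching nothing.
It also fails if it takes over 64 s, if anything falls off the work surface, if the arm or the gripper's body presses on something with over 40 N, if the wrist force passes 120 N, or if a joint passes its speed limit or range.

## Working session

There is one attempt and no reset: what is moved stays moved. The work goes in short steps, Python scripts to look and compute and a tool call to move; the robot and the scene stay as the last step left them, time stands still between calls to the robot, and variables do not carry over. Pictures are saved under pics/ and viewed, and the job is handed in when it is done.

Besides the shell and the picture viewer there is one more tool, called as a command line: name --pt "numbers of a row" for each row, then --argument value for the rest. step_arm: Moves the arm, as the interface text tells. Its arguments: {"type":"object","properties":{"deltas":{"type":"array"}},"required":["deltas"]}

```bash
mkdir -p pics; ls
python3 - <<'E'
from plant import manip
import cv2
print(manip.state())
for n in ["side","top","wrist"]:
    c=manip.get_calibration(n);print(n,c)
    cv2.imwrite(f"pics/{n}0.png",manip.grab_frame(n)[:,:,::-1])
E
```

```text
pics
{'time': 0.0, 'joint_pos': array([ 1.13597951e+00,  5.33533755e-02,  1.61429628e+00,  7.04809640e-06,
        1.47602369e+00, -1.19022342e-01]), 'joint_vel': array([ 9.91217205e-04,  1.26761043e-03, -6.07324926e-04,  6.64826189e-05,
        1.03039068e-03,  1.12113539e-03]), 'joint_efforts': array([-1.80513933e-03, -3.93651080e+01, -3.70186615e+01, -2.15442674e-04,
        6.79506571e-03, -1.05506899e-05]), 'tool_pos': array([0.19385799, 0.59352943, 0.23806382]), 'tool_rot': array([-2.87797572e-04,  1.57242202e-01,  9.87559521e-01, -9.99748840e-04]), 'contact_force': array([0.08789565, 0.48913077, 0.25310843]), 'ft_torque': array([0.03573014, 0.0375165 , 0.04314072]), 'gripper_width': 1.0059279998776218}
side {'fov_y': 44.26521057817545, 'cx': 282.196489299278, 'cy': 209.1682598141267, 'dist_coeffs': array([0.03683509, 0.        , 0.        , 0.        , 0.        ]), 'R': array([[ 0.46876208, -0.88325363,  0.01118624],
       [-0.57013136, -0.31220546, -0.75991972],
       [ 0.67469426,  0.34984392, -0.64992068]]), 't': array([-0.25842968,  0.40952359,  0.74028354])}
top {'fov_y': 44.83161504863689, 'cx': 278.973233799476, 'cy': 212.58191813065017, 'dist_coeffs': array([-0.11643993,  0.        ,  0.        ,  0.        ,  0.        ]), 'R': array([[-0.02371251, -0.99970298, -0.00562701],
       [-0.98167027,  0.02434875, -0.18902542],
       [ 0.18910629,  0.0010416 , -0.98195607]]), 't': array([0.01118222, 0.5677215 , 1.13223433])}
wrist {'fov_y': 64.90586493085812, 'cx': 283.72441304446227, 'cy': 208.25425693853305, 'dist_coeffs': array([-0.07096153,  0.        ,  0.        ,  0.        ,  0.        ]), 'R': array([[ 3.10067365e-01,  9.50714233e-01, -8.22857184e-04],
       [ 9.13610974e-01, -2.97726791e-01,  2.76900244e-01],
       [ 2.63008017e-01, -8.66095004e-02, -9.60898318e-01]]), 't': array([-0.62429056, -0.03557748,  0.37866819])}
```

View pics/side0.png

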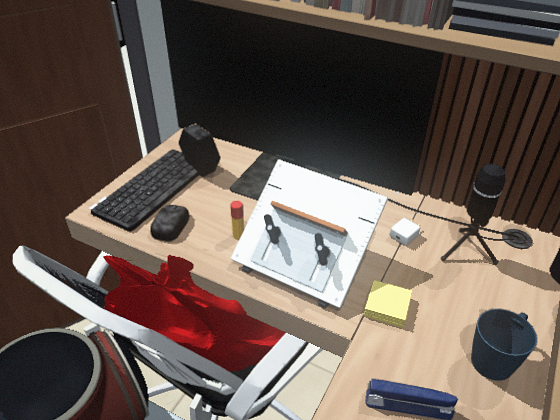

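View pics/top0.png

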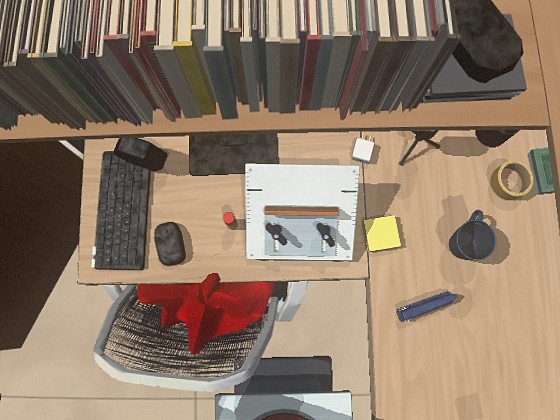

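View pics/wrist0.png

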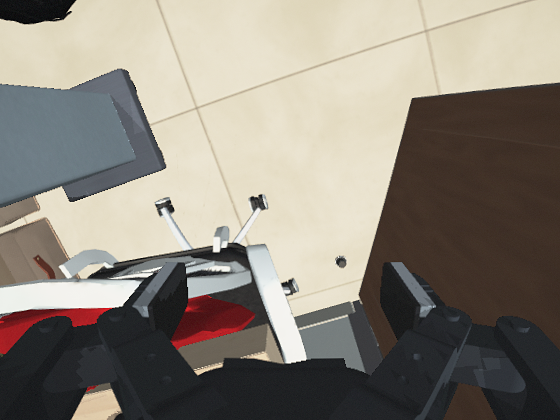

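Run:
```python
import cv2
a=cv2.imread("pics/top0.png")[155:270,235:410];cv2.imwrite("pics/topz.png",cv2.resize(a,None,fx=4.5,fy=4.5,interpolation=cv2.INTER_CUBIC))
a=cv2.imread("pics/side0.png")[150:315,225:395];cv2.imwrite("pics/sidez.png",cv2.resize(a,None,fx=3.6,fy=3.6,interpolation=cv2.INTER_CUBIC))
```

```text
(no output)
```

View pics/topz.png

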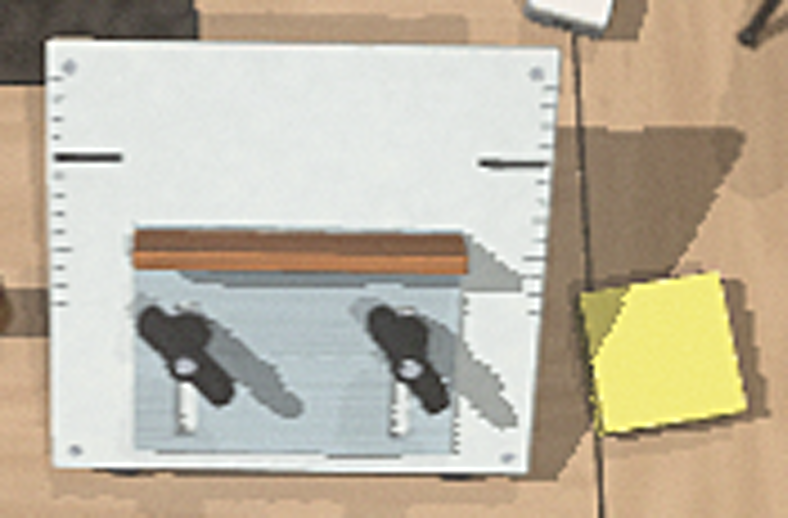

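View pics/sidez.png

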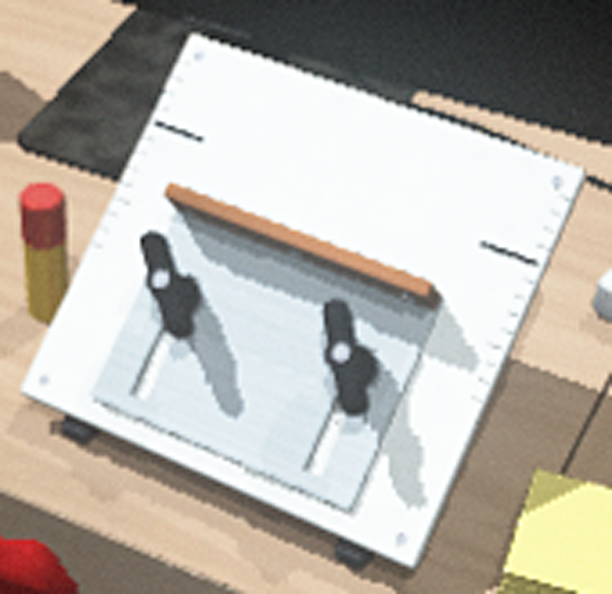

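```bash
cat > h.py <<'E'
import numpy as np, cv2
from plant import manip
def K(c):
    f=210/np.tan(np.radians(c["fov_y"]/2)); return np.array([[f,0,c["cx"]],[0,f,c["cy"]],[0,0,1]])
def ray(c,uv):
    p=cv2.undistortPoints(np.array(uv,float).reshape(-1,1,2),K(c),np.array(c["dist_coeffs"]))[:,0]
    d=np.c_[p,np.ones(len(p))]@np.array(c["R"]); o=-np.array(c["R"]).T@np.array(c["t"])
    return o,d/np.linalg.norm(d,axis=1)[:,None]
def proj(c,X):
    return cv2.projectPoints(np.array(X,float).reshape(-1,1,3),cv2.Rodrigues(np.array(c["R"]))[0],np.array(c["t"],float),K(c),np.array(c["dist_coeffs"]))[0][:,0]
def tri(c1,u1,c2,u2):
    o1,d1=ray(c1,u1);o2,d2=ray(c2,u2);out=[]
    for a,b in zip(d1,d2):
        A=np.c_[a,-b];s=np.linalg.lstsq(A,o2-o1,rcond=None)[0]
        P,Q=o1+a*s[0],o2+b*s[1];out.append([*(P+Q)/2,np.linalg.norm(P-Q)])
    return np.array(out)
def plane(c,uv,p0,n):
    o,d=ray(c,uv); s=((p0-o)@n)/(d@n); return o+d*s[:,None]
E
cat > m.py <<'E'
from h import *
from scipy.optimize import least_squares
T=manip.get_calibration("top");S=manip.get_calibration("side")
zt=lambda l:(np.array(l)+.5)/4.5-.5+[235,155]
zs=lambda l:(np.array(l)+.5)/3.6-.5+[225,150]
ct=zt([(47,41),(560,47),(528,471),(55,467)]);cs=zs([(190,33),(585,170),(415,567),(22,395)])
np.set_printoptions(precision=4,suppress=True)
print("corners\n",tri(T,ct,S,cs))
M=np.array([[.114,.125,.159],[.114,-.125,.159],[-.08,-.125,.024],[-.08,.125,.024]])
def W(p,M):
    c,s=np.cos(p[2]),np.sin(p[2]);return np.asarray(M)@np.array([[c,s,0],[-s,c,0],[0,0,1]])+[p[0],p[1],0]
f=lambda p:np.r_[proj(T,W(p,M))-ct,proj(S,W(p,M))-cs].ravel()
r=least_squares(f,[.6,0,0]);print(r.x);print(r.fun.reshape(-1,2))
p=r.x
mt=zt([(55,157),(121,157),(479,163),(546,164)]);ms=zs([(156,123),(203,139),(481,243),(537,263)])
m=tri(T,mt,S,ms);print("marks\n",m)
inv=lambda X:(np.asarray(X)-[p[0],p[1],0])@np.array([[np.cos(p[2]),-np.sin(p[2]),0],[np.sin(p[2]),np.cos(p[2]),0],[0,0,1]])
th=np.radians(35);u=np.array([np.cos(th),0,np.sin(th)]);n=np.array([-np.sin(th),0,np.cos(th)])
B0=np.array([-.08,0,.024])
def bd(X): # board coords: up slope from low edge, left, out
    Y=inv(X)-B0; return np.c_[Y@u,Y[:,1],Y@n]
print("marks board\n",bd(m[:,:3]))
nw=W([0,0,p[2]],n[None])[0]; p0=W(p,B0[None])[0]
print("marks by plane T/S\n",bd(plane(T,mt,p0,nw)),"\n",bd(plane(S,ms,p0,nw)))
# lip top (outer) far edge corners:  and knob hubs
lt=zt([(134,252),(467,253),(134,272),(467,273)])
p1=p0+nw*.034
print("lip outer face by plane (upper l,r, lower l,r)\n",bd(plane(T,lt,p1,nw)))
ls=zs([(168,184),(438,288)]);print("lip side\n",bd(plane(S,ls,p1,nw)))
kt=zt([(186,367),(410,370)]);ks=zs([(160,278),(341,352)])
k=tri(T,kt,S,ks);print("knob hub caps",k,bd(k[:,:3]))
E
python3 m.py
```

```text
corners
 [[ 0.6565  0.0687  0.1598  0.0014]
 [ 0.6486 -0.179   0.1575  0.0002]
 [ 0.4576 -0.1721  0.0236  0.0006]
 [ 0.4661  0.0756  0.0217  0.0005]]
[ 0.5401 -0.0511 -0.0342]
[[-0.8224 -0.4726]
 [ 0.5619 -0.7067]
 [ 0.6962  0.6509]
 [-0.3646  0.5795]
 [ 0.1793 -0.2977]
 [ 0.7092 -0.7454]
 [ 0.0795  0.7874]
 [-1.0126 -0.3934]]
marks
 [[ 0.6081  0.0665  0.1259  0.0013]
 [ 0.6068  0.0343  0.127   0.0008]
 [ 0.5996 -0.1412  0.1264  0.0008]
 [ 0.5981 -0.1739  0.1271  0.0006]]
marks board
 [[ 0.1763  0.1199  0.0009]
 [ 0.1769  0.0876  0.0019]
 [ 0.1755 -0.088   0.0021]
 [ 0.1756 -0.1208  0.0029]]
marks by plane T/S
 [[ 0.1756  0.1205 -0.    ]
 [ 0.1759  0.088   0.    ]
 [ 0.1745 -0.0879  0.    ]
 [ 0.1743 -0.1209  0.    ]] 
 [[ 0.1768  0.1197 -0.    ]
 [ 0.1775  0.0881 -0.    ]
 [ 0.1762 -0.0878  0.    ]
 [ 0.1765 -0.1204 -0.    ]]
lip outer face by plane (upper l,r, lower l,r)
 [[ 0.14    0.0806  0.034 ]
 [ 0.1411 -0.0805  0.034 ]
 [ 0.1294  0.0807  0.034 ]
 [ 0.1305 -0.081   0.034 ]]
lip side
 [[ 0.1386  0.0811  0.034 ]
 [ 0.1377 -0.0848  0.034 ]]
knob hub caps [[ 0.5039  0.0053  0.1132  0.0001]
 [ 0.5001 -0.1043  0.1122  0.0007]] [[ 0.0855  0.0551  0.049 ]
 [ 0.0849 -0.0545  0.0482]]
```

```bash
cat > g.py <<'E'
from h import *
from scipy.spatial.transform import Rotation as Ro
np.set_printoptions(precision=4,suppress=True)
P=np.array([.5401,-.0511,-.0342])
th=np.radians(35);c,s=np.cos(P[2]),np.sin(P[2])
Rz=np.array([[c,-s,0],[s,c,0],[0,0,1]])
u=Rz@[np.cos(th),0,np.sin(th)];n=Rz@[-np.sin(th),0,np.cos(th)];l=Rz@[0,1,0]
B0=np.array([P[0],P[1],0])+Rz@[-.08,0,.024]
def w(sv,y,o): return B0+sv*u+y*l+o*n
def bd(X): Y=np.atleast_2d(X)-B0; return np.c_[Y@u,Y@l,Y@n]
def Rt(a): # tool rot, jaw y at angle a (from u towards l)
    y=np.cos(a)*u+np.sin(a)*l; return np.c_[np.cross(y,-n),y,-n]
def cur():
    st=manip.state();q=st["tool_rot"];return np.array(st["tool_pos"]),Ro.from_quat([q[1],q[2],q[3],q[0]]).as_matrix(),st
def delta(sv,y,go,a=0.):
    p,R,_=cur();X=w(sv,y,go-.011)
    return R.T@(X-p),Ro.from_matrix(R.T@Rt(a)).as_rotvec(),X
def where():
    p,R,st=cur();b=bd(p)[0];D=Rt(0).T@R
    print("grasp s,y,out",b+[0,0,.011],"rotvec in board tool frame",Ro.from_matrix(D).as_rotvec(),"F",Ro.identity() and st["contact_force"],"T",st["ft_torque"],"w",st["gripper_width"],"t",st["time"],"q",st["joint_pos"])
E
python3 - <<'E'
from g import *
print(delta(.1355,0,.17));where()
T=manip.get_calibration("top");S=manip.get_calibration("side")
zt=lambda l:(np.array(l)+.5)/4.5-.5+[235,155]
zs=lambda l:(np.array(l)+.5)/3.6-.5+[225,150]
p1=w(0,0,.046)
for a,b in [((150,318),(225,395)),((380,315),(437,405))]:
    q=bd(plane(T,zt([a,b]),p1,n));d=q[0]-q[1];print("T",q,np.hypot(*d[:2]),np.degrees(np.arctan2(d[1],d[0])))
for a,b in [((152,238),(182,332)),((333,305),(353,408))]:
    q=bd(plane(S,zs([a,b]),p1,n));d=q[0]-q[1];print("S",q,np.hypot(*d[:2]),np.degrees(np.arctan2(d[1],d[0])))
q=bd(plane(T,zt([(135,228),(465,232)]),w(0,0,0),n));print("foot",q)
E
```

```text
(array([-0.4715, -0.5221,  0.0071]), array([-0.5243, -0.3922,  1.2469]), array([ 0.4799, -0.049 ,  0.232 ]))
grasp s,y,out [-0.113   0.6326  0.3518] rotvec in board tool frame [ 0.5243  0.3922 -1.2469] F [-0.4297 -0.1959 -0.7421] T [ 0.0219  0.0038 -0.0138] w 0.998864583378905 t 0.15 q [ 1.136   0.0532  1.614   0.      1.476  -0.119 ]
T [[0.1104 0.0726 0.046 ]
 [0.0688 0.0359 0.046 ]] 0.05546806380003764 41.464025356065015
T [[ 0.1131 -0.0386  0.046 ]
 [ 0.0643 -0.0686  0.046 ]] 0.05729109338973384 31.559285361479574
S [[0.1048 0.0707 0.046 ]
 [0.0632 0.0315 0.046 ]] 0.05721980540611241 43.33425948910311
S [[ 0.1069 -0.0397  0.046 ]
 [ 0.0606 -0.0722  0.046 ]] 0.05655527877148978 35.0548430643741
foot [[ 0.1379  0.0814  0.    ]
 [ 0.1374 -0.0829 -0.    ]]
```

step_arm --pt "-0.4715 -0.5221 0.0071 -0.5243 -0.3922 1.2469 0" --pt "-0.4715 -0.5221 0.0071 -0.5243 -0.3922 1.2469 0" --pt "-0.4715 -0.5221 0.0071 -0.5243 -0.3922 1.2469 0" --pt "-0.4715 -0.5221 0.0071 -0.5243 -0.3922 1.2469 0" --pt "-0.4715 -0.5221 0.0071 -0.5243 -0.3922 1.2469 0" --pt "-0.4715 -0.5221 0.0071 -0.5243 -0.3922 1.2469 0" --pt "-0.4715 -0.5221 0.0071 -0.5243 -0.3922 1.2469 0" --pt "-0.4715 -0.5221 0.0071 -0.5243 -0.3922 1.2469 0" --pt "-0.4715 -0.5221 0.0071 -0.5243 -0.3922 1.2469 0" --pt "-0.4715 -0.5221 0.0071 -0.5243 -0.3922 1.2469 0" --pt "-0.4715 -0.5221 0.0071 -0.5243 -0.3922 1.2469 0" --pt "-0.4715 -0.5221 0.0071 -0.5243 -0.3922 1.2469 0" --pt "-0.4715 -0.5221 0.0071 -0.5243 -0.3922 1.2469 0" --pt "-0.4715 -0.5221 0.0071 -0.5243 -0.3922 1.2469 0" --pt "-0.4715 -0.5221 0.0071 -0.5243 -0.3922 1.2469 0" --pt "-0.4715 -0.5221 0.0071 -0.5243 -0.3922 1.2469 0" --pt "-0.4715 -0.5221 0.0071 -0.5243 -0.3922 1.2469 0" --pt "-0.4715 -0.5221 0.0071 -0.5243 -0.3922 1.2469 0" --pt "-0.4715 -0.5221 0.0071 -0.5243 -0.3922 1.2469 0"

```text
time: 2.05
tool_pos: [0.48, -0.0469, 0.2324]
tool_rot: [0.216, 0.685, 0.664, 0.21]
contact_force: [-0.0, 0.5, 0.6]
gripper_width: 0.497
```

Run:
```python
from g import *
where();print(delta(.135,0,.17))
cv2.imwrite("pics/w1.png",manip.grab_frame("wrist")[:,:,::-1])
```

```text
grasp s,y,out [0.1358 0.0021 0.1703] rotvec in board tool frame [-0.0013  0.0029 -0.002 ] F [-0.0474  0.459   0.6457] T [-0.0296  0.2892 -0.065 ] w 0.4972780080890102 t 2.05 q [-0.359  -0.7537  2.3222  0.2233  0.9982 -0.3934]
(array([-0.0021, -0.0008,  0.0003]), array([ 0.0013, -0.0029,  0.002 ]), array([ 0.4795, -0.049 ,  0.2317]))
```

View pics/w1.png

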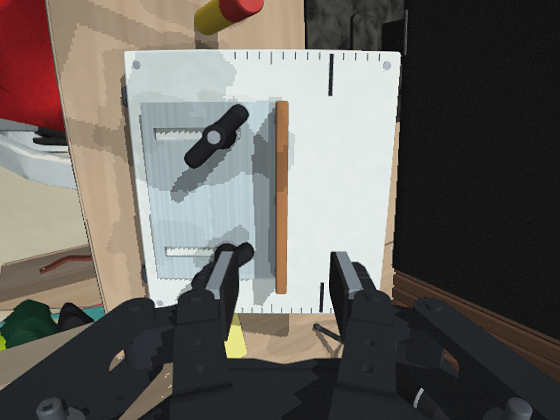

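Run:
```python
from g import *
W=manip.get_calibration("wrist")
im=cv2.imread("pics/w1.png")
# lip mask
hsv=cv2.cvtColor(im,cv2.COLOR_BGR2HSV)
m=cv2.inRange(hsv,(5,110,90),(20,255,255));m[:, :265]=0;m[:,300:]=0;m[:90]=0
for v in (120,200,280):
    x=np.where(m[v])[0];print(v,x.min(),x.max(), bd(plane(W,[(x.min()-.5,v),(x.max()+.5,v)],w(0,0,.034),n)))
y=np.where(m.any(1))[0];print(y.min(),y.max(),bd(plane(W,[(282,y.min()),(282,y.max())],w(0,0,.034),n)))
g=im.max(2)
for v0,v1 in((60,90),(288,308)):
    sub=g[v0:v1,312:340];r=(255.-sub);r[r<120]=0
    cx=(r.sum(0)*np.arange(312,340)).sum()/r.sum();print("mark",cx,bd(plane(W,[(cx,(v0+v1)/2)],w(0,0,0),n)))
# knob hubs & bars
print("hub",bd(plane(W,[(214,137)],w(0,0,.049),n)))
q=bd(plane(W,[(242,109),(191,162)],w(0,0,.046),n));d=q[0]-q[1];print(q,np.hypot(*d[:2]),np.degrees(np.arctan2(d[1],d[0])))
```

```text
120 276 287 [[0.1294 0.0682 0.034 ]
 [0.1386 0.0682 0.034 ]]
200 276 286 [[0.1291 0.0048 0.034 ]
 [0.138  0.0048 0.034 ]]
280 276 285 [[ 0.1287 -0.0677  0.034 ]
 [ 0.1374 -0.0677  0.034 ]]
101 293 [[ 0.1343  0.0822  0.034 ]
 [ 0.1344 -0.0806  0.034 ]]
mark 330.49214185425063 [[0.1751 0.105  0.    ]]
mark 331.4780844298438 [[ 0.1844 -0.1064  0.    ]]
hub [[0.0845 0.0564 0.049 ]]
[[0.1053 0.0762 0.046 ]
 [0.0654 0.0376 0.046 ]] 0.05550868340498334 44.01305359949297
```

step_arm --pt "0 -0.001 0.04 0 0 0 0" --pt "0 -0.0015 0.08 0 0 0 0" --pt "0 -0.0015 0.11 0 0 0 0" --pt "0 -0.0015 0.13 0 0 0 0" --pt "0 -0.0015 0.142 0 0 0 0" --pt "0 -0.0015 0.142 0 0 0 0" --pt "0 -0.0015 0.142 0 0 0 0"

```text
time: 2.8
tool_pos: [0.5604, -0.0504, 0.1153]
tool_rot: [0.216, 0.685, 0.663, 0.21]
contact_force: [-0.4, -0.8, 0.3]
gripper_width: 0.502
```

Run:
```python
from g import *
where()
cv2.imwrite("pics/w2.png",manip.grab_frame("wrist")[:,:,::-1])
```

```text
grasp s,y,out [0.1345 0.0014 0.0283] rotvec in board tool frame [-0.0006  0.002  -0.0003] F [-0.4395 -0.77    0.2708] T [0.0216 0.265  0.0177] w 0.5021912055769427 t 2.8 q [-0.2956 -0.3268  2.2572  0.2572  0.6322 -0.4251]
```

View pics/w2.png

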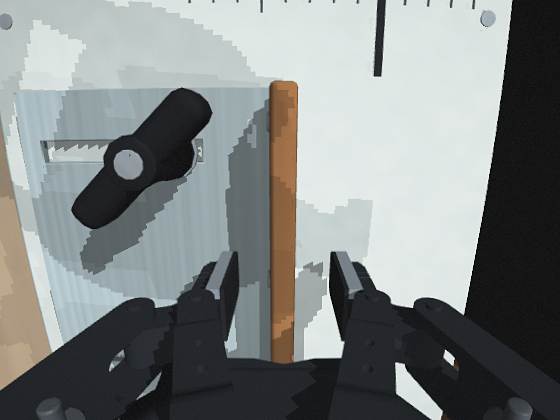

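step_arm --pt "0 0 0 0 0 0 1" --pt "0 0 0 0 0 0 1" --pt "0 0 0 0 0 0 1" --pt "0 0 0 0 0 0 1" --pt "0 0 0 0 0 0 1" --pt "0 0 0 0 0 0 1" --pt "0 0 0 0 0 0 1"

```text
time: 3.55
tool_pos: [0.5602, -0.0512, 0.1159]
tool_rot: [0.216, 0.686, 0.662, 0.21]
contact_force: [-7.8, 0.5, 5.9]
gripper_width: 0.107
```

Run:
```python
from g import *
where()
im=manip.grab_frame("wrist")[:,:,::-1];cv2.imwrite("pics/w3.png",im)
```

```text
grasp s,y,out [0.1347 0.0006 0.0289] rotvec in board tool frame [-0.0007  0.0015  0.0011] F [-7.8061  0.5307  5.9018] T [ 0.1724  0.7965 -0.0621] w 0.10739983556782158 t 3.55 q [-0.2972 -0.3281  2.2571  0.2573  0.6337 -0.4249]
```

View pics/w3.png

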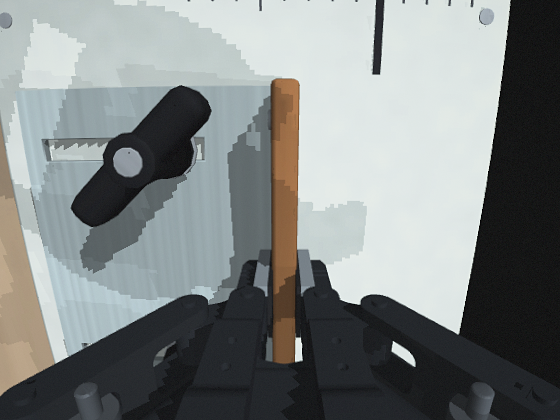

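step_arm --pt "0 0.002 -0.0015 0 0 0 1" --pt "0 0.006 -0.0015 0 0 0 1" --pt "0 0.01 -0.0015 0 0 0 1" --pt "0 0.014 -0.0015 0 0 0 1" --pt "0 0.018 -0.0015 0 0 0 1" --pt "0 0.022 -0.0015 0 0 0 1" --pt "0 0.026 -0.0015 0 0 0 1" --pt "0 0.03 -0.0015 0 0 0 1" --pt "0 0.033 -0.0015 0 0 0 1" --pt "0 0.035 -0.0015 0 0 0 1" --pt "0 0.035 -0.0015 0 0 0 1" --pt "0 0.035 -0.0015 0 0 0 1"

```text
time: 4.8
tool_pos: [0.5872, -0.0523, 0.135]
tool_rot: [0.215, 0.686, 0.663, 0.209]
contact_force: [-2.9, -4.1, -6.6]
gripper_width: 0.107
```

Run:
```python
from g import *
where()
im=manip.grab_frame("wrist")[:,:,::-1];cv2.imwrite("pics/w4.png",im)
im=manip.grab_frame("top")[:,:,::-1];cv2.imwrite("pics/t4.png",cv2.resize(im[155:270,235:410],None,fx=4.5,fy=4.5,interpolation=cv2.INTER_CUBIC))
im=manip.grab_frame("side")[:,:,::-1];cv2.imwrite("pics/s4.png",cv2.resize(im[150:315,225:395],None,fx=3.6,fy=3.6,interpolation=cv2.INTER_CUBIC))
```

```text
grasp s,y,out [0.1678 0.0004 0.029 ] rotvec in board tool frame [0.0021 0.0012 0.001 ] F [-2.9373 -4.1186 -6.5837] T [-0.334   1.0017 -0.3728] w 0.10672408464586508 t 4.8 q [-0.2806 -0.277   2.1819  0.2328  0.6556 -0.3883]
```

View pics/w4.png

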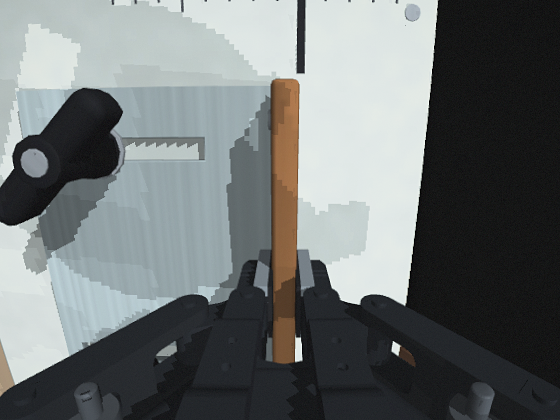

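View pics/t4.png

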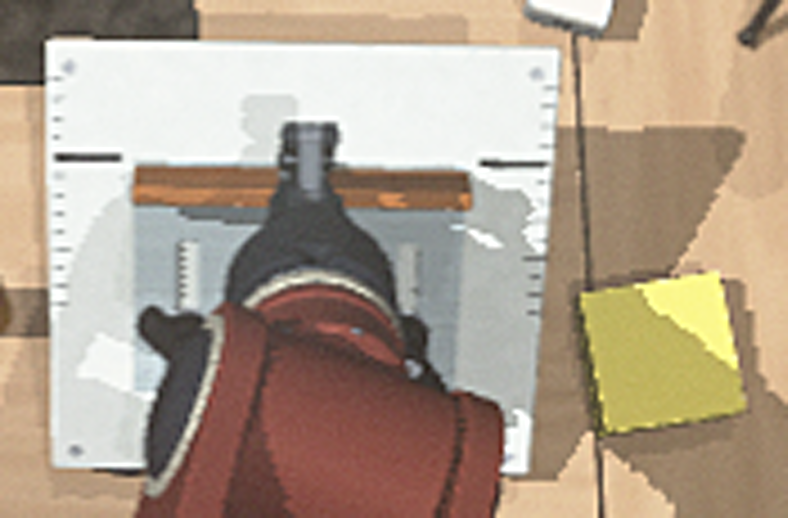

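View pics/s4.png

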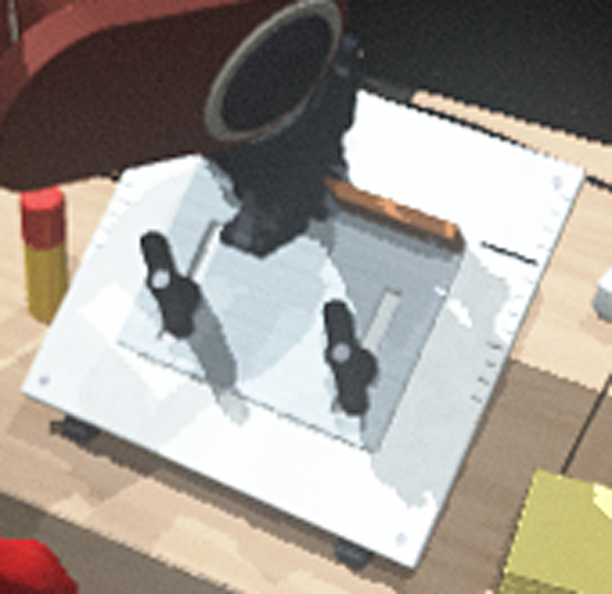

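Run:
```python
from g import *
W=manip.get_calibration("wrist");T=manip.get_calibration("top");S=manip.get_calibration("side")
im=cv2.imread("pics/w4.png")
print(im[30:72:10,290:310].max(2)); print(im[100:130:10,265:306])
cv2.imwrite("pics/w4z.png",cv2.resize(im[0:140,230:370],None,fx=4,fy=4,interpolation=cv2.INTER_CUBIC))
cv2.imwrite("pics/t4z.png",cv2.resize(cv2.imread("pics/t4.png")[130:220],None,fx=1,fy=4))
```

```text
[[230 230 231 230 232 236 212  27  48  49  48  49  47  43  59 162 240 233
  231 232]
 [230 231 231 231 232 236 216  35  46  47  48  50  48  46  72 176 239 233
  232 232]
 [231 230 230 231 233 208 189  37  45  48  48  50  49  45  84 210 235 231
  231 230]
 [223 224 224 231 233 208 206  49  47  50  49  52  48  42  85 244 234 231
  231 231]
 [231 231 231 231 232 226 154  52  48  48  49  49  49  46 105 243 233 232
  231 232]]
[[[138 137 124]
  [105 104  96]
  [107 105  97]
  [108 108  97]
  [114 111 101]
  [ 77  79  77]
  [ 37  50  65]
  [ 36  55  77]
  [ 44  64  91]
  [ 51  76 106]
  [ 54  82 118]
  [ 59  90 126]
  [ 60  90 128]
  [ 61  89 129]
  [ 61  91 129]
  [ 62  92 129]
  [ 59  91 129]
  [ 59  91 128]
  [ 60  92 131]
  [ 61  94 133]
  [ 62  96 135]
  [ 62  96 136]
  [ 64  98 138]
  [ 66 101 140]
  [ 64  99 139]
  [ 77 118 171]
  [ 79 121 174]
  [ 77 119 172]
  [ 79 122 174]
  [ 78 123 175]
  [ 76 116 164]
  [ 76 120 172]
  [ 79 124 179]
  [ 55  93 140]
  [193 202 196]
  [234 236 226]
  [231 234 225]
  [231 233 225]
  [230 232 225]
  [231 232 224]
  [230 232 224]]

 [[107 104  97]

[... 599 characters left out ...]
233 225]
  [231 233 225]
  [231 233 224]]

 [[107 105  98]
  [109 107  97]
  [105 104  95]
  [ 94  91  86]
  [ 95  89  85]
  [ 72  71  73]
  [ 40  52  66]
  [ 38  58  80]
  [ 44  67  91]
  [ 52  75 106]
  [ 58  86 120]
  [ 60  92 131]
  [ 60  90 128]
  [ 60  91 127]
  [ 61  91 128]
  [ 62  92 128]
  [ 60  90 128]
  [ 62  92 130]
  [ 58  90 127]
  [ 70 107 151]
  [ 71 109 156]
  [ 73 112 158]
  [ 71 111 156]
  [ 73 112 159]
  [ 71 110 159]
  [ 73 111 158]
  [ 75 115 162]
  [ 74 116 163]
  [ 77 118 168]
  [ 76 118 168]
  [ 77 119 169]
  [ 78 121 172]
  [ 74 118 169]
  [ 44  78 119]
  [236 236 225]
  [234 236 227]
  [231 233 225]
  [231 232 225]
  [231 232 225]
  [231 233 226]
  [231 233 225]]]
```

View pics/w4z.png

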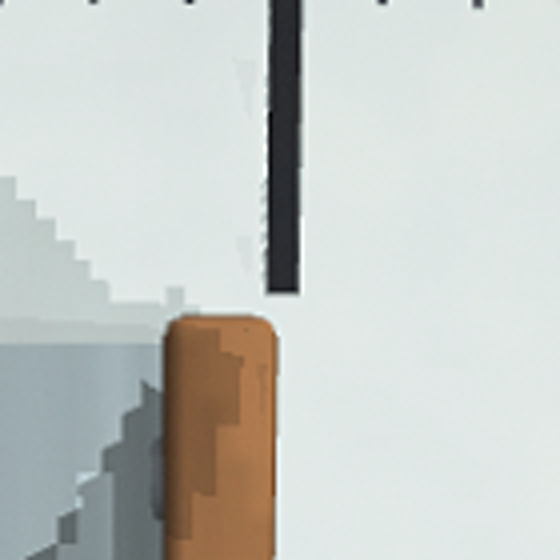

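View pics/t4z.png

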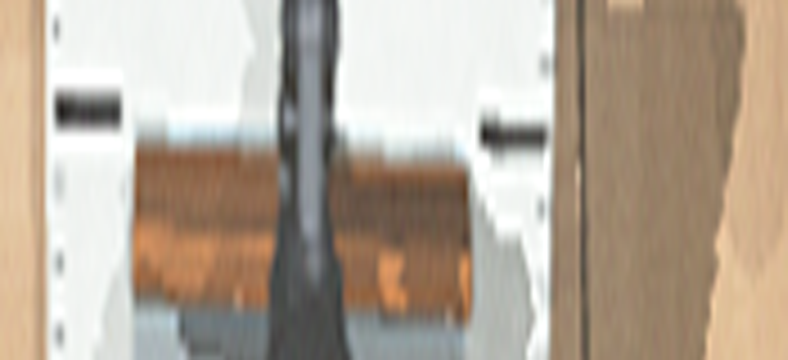

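Run:
```python
from g import *
where()
W=manip.get_calibration("wrist");T=manip.get_calibration("top");S=manip.get_calibration("side")
print("wrist mark edges",bd(plane(W,[(296.5,65),(304.0,65)],w(0,0,0),n)))
for o in(.034,.031): print("wrist lip up edge",bd(plane(W,[(298.7,90),(298.7,120)],w(0,0,o),n)),bd(plane(W,[(270.5,110)],w(0,0,o),n)))
zt=lambda l:(np.array(l)+.5)/4.5-.5+[235,155]
print("top mark",bd(plane(T,zt([(105,130+108/4),(495,130+134/4)]),w(0,0,0),n)))
print("top foot",bd(plane(T,zt([(140,130+143/4),(465,130+160/4)]),w(0,0,0),n)))
```

```text
grasp s,y,out [0.168  0.0005 0.0291] rotvec in board tool frame [0.0015 0.0011 0.0009] F [-1.3265 -3.1594 -7.8408] T [-0.3799  0.9851 -0.4965] w 0.10015879894426798 t 4.95 q [-0.2805 -0.2769  2.1817  0.2329  0.6551 -0.3884]
wrist mark edges [[ 0.1734  0.0917  0.    ]
 [ 0.1767  0.0917 -0.    ]]
wrist lip up edge [[0.173  0.0789 0.034 ]
 [0.1731 0.0688 0.034 ]] [[0.1633 0.0722 0.034 ]]
wrist lip up edge [[0.1732 0.0791 0.031 ]
 [0.1733 0.0687 0.031 ]] [[0.1631 0.0722 0.031 ]]
top mark [[ 0.1757  0.0959 -0.    ]
 [ 0.1742 -0.0958 -0.    ]]
top foot [[ 0.1713  0.0787  0.    ]
 [ 0.1706 -0.0812 -0.    ]]
```

step_arm --pt "0 0.001 0 0 0 0 1" --pt "0 0.0022 0 0 0 0 1" --pt "0 0.0022 0 0 0 0 1" --pt "0 0.0022 0 0 0 0 1"

```text
time: 5.35
tool_pos: [0.5897, -0.0524, 0.1369]
tool_rot: [0.216, 0.686, 0.663, 0.209]
contact_force: [2.0, -4.7, -11.4]
gripper_width: 0.102
```

Run:
```python
from g import *
where()
W=manip.get_calibration("wrist");im=manip.grab_frame("wrist")[:,:,::-1];cv2.imwrite("pics/w5.png",im)
print(im[50:72:10,280:305].max(2)); print(im[100:130:10,290:306,0])
```

```text
grasp s,y,out [0.1709 0.0004 0.0291] rotvec in board tool frame [0.0005 0.001  0.0009] F [  2.0007  -4.6881 -11.4272] T [-0.5737  1.0231 -0.6029] w 0.10169714781554742 t 5.35 q [-0.2793 -0.2732  2.176   0.2318  0.6558 -0.3862]
[[230 231 230 231 230 231 231 234 219 116  50  47  49  49  50  49  43  92
  243 233 231 231 231 232 231]
 [231 230 225 224 224 224 230 233 218 119  53  48  49  49  51  48  38 145
  240 232 231 231 231 231 231]
 [232 231 231 231 231 231 232 210 239 135  53  48  49  48  48  48  39 144
  240 233 231 231 232 232 232]]
[[ 77  77  79  76  76  79  79  78  56 194 235 231 230 230 230 229]
 [ 80  79  78  79  79  80  81  80  55 192 234 232 231 231 231 231]
 [ 72  75  74  76  76  78  78  78  45 236 234 231 232 231 231 232]]
```

Run:
```python
from g import *
where()
W=manip.get_calibration("wrist")
print("wrist mark edges",bd(plane(W,[(288.9,60),(297.1,60)],w(0,0,0),n)))
print("lip up edge",bd(plane(W,[(298.7,110),(269.8,110)],w(0,0,.034),n)))
```

```text
grasp s,y,out [0.1709 0.0004 0.0291] rotvec in board tool frame [0.0005 0.001  0.0009] F [  1.9489  -5.125  -11.5733] T [-0.5482  1.0353 -0.6333] w 0.10483090325293376 t 5.4 q [-0.2793 -0.2732  2.176   0.2318  0.6558 -0.3863]
wrist mark edges [[ 0.173   0.0937 -0.    ]
 [ 0.1765  0.0937 -0.    ]]
lip up edge [[0.1759 0.0722 0.034 ]
 [0.1658 0.0722 0.034 ]]
```

step_arm --pt "0 0 0 0 0 0 0.2" --pt "0 0 0 0 0 0 0" --pt "0 0 0 0 0 0 0" --pt "0 0 0 0 0 0 0" --pt "0 0 -0.04 0 0 0 0" --pt "0 0 -0.08 0 0 0 0" --pt "0 0.01 -0.12 0 0 0 0" --pt "0 0.01 -0.14 0 0 0 0" --pt "0 0.01 -0.14 0 0 0 0" --pt "0 0.01 -0.14 0 0 0 0"

```text
time: 6.4
tool_pos: [0.518, -0.05, 0.2582]
tool_rot: [0.216, 0.686, 0.662, 0.21]
contact_force: [-1.1, -0.5, -0.3]
gripper_width: 0.498
```

Run:
```python
from g import *
where()
W=manip.get_calibration("wrist");im=manip.grab_frame("wrist")[:,:,::-1];cv2.imwrite("pics/w6.png",im)
np.save("W6.npy",W,allow_pickle=True)
cv2.imwrite("pics/w6z.png",cv2.resize(im[40:320,110:400],None,fx=2,fy=2,interpolation=cv2.INTER_CUBIC))
```

```text
grasp s,y,out [0.1817 0.0004 0.1696] rotvec in board tool frame [-0.0016  0.0011  0.0008] F [-1.0661 -0.506  -0.2831] T [ 0.088   0.3016 -0.0341] w 0.4979259873726929 t 6.4 q [-0.3283 -0.6317  2.2125  0.2034  0.9787 -0.3568]
```

View pics/w6z.png

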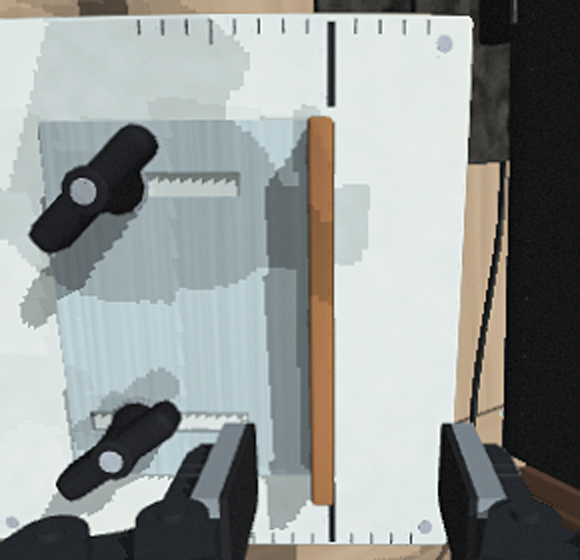

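Run:
```python
from g import *
W=manip.get_calibration("wrist");im=cv2.imread("pics/w6.png")
print("cam centre board",bd(-np.array(W["R"]).T@np.array(W["t"])))
for r in (60,80,300,306): print(r,im[r,268:284].max(1))
for r in (105,140,180,220,260,285): print(r,im[r,262:282,0])
```

```text
cam centre board [[0.1805 0.0707 0.293 ]]
60 [230 231 232 232 238 180  67  44  41 124 228 235 232 232 232 232]
80 [232 233 233 235 241 175  62  45  38 127 229 237 234 233 234 234]
300 [232 231 232 228 227 241 147  33  33 127 231 235 233 233 232 233]
306 [233 231 232 232 234 242 148  32  31 125 228 234 232 232 232 232]
105 [128  79  48  61  71  73  74  74  78  78  80  79  80  80  48 180 231 232
 231 231]
140 [110  82  55  61  74  72  70  71  72  73  76  76  76  77  47 189 213 211
 211 211]
180 [109 112  64  43  64  66  66  64  64  66  66  68  68  68  41 226 235 233
 232 232]
220 [108 109  78  54  69  77  78  80  79  79  81  80  78  82  49 176 233 233
 232 232]
260 [106 107 108  67  58  75  78  80  79  83  80  80  81  83  51 175 232 233
 232 232]
285 [167 167 172 110  55  71  76  78  77  79  77  78  77  78  51 127 229 234
 232 232]
```

step_arm --pt "0 -0.006 0.04 0 0 0 0" --pt "0 -0.0121 0.08 0 0 0 0" --pt "0 -0.0121 0.11 0 0 0 0" --pt "0 -0.0121 0.13 0 0 0 0" --pt "0 -0.0121 0.139 0 0 0 0" --pt "0 -0.0121 0.139 0 0 0 0.5" --pt "0 -0.0121 0.139 0 0 0 1" --pt "0 -0.0121 0.139 0 0 0 1" --pt "0 -0.0121 0.139 0 0 0 1" --pt "0 -0.0121 0.139 0 0 0 1" --pt "0 -0.0121 0.139 0 0 0 1"

```text
time: 7.55
tool_pos: [0.5879, -0.0522, 0.1381]
tool_rot: [0.217, 0.686, 0.662, 0.21]
contact_force: [6.4, 0.1, -6.1]
gripper_width: 0.101
```

Run:
```python
from g import *
where()
W=manip.get_calibration("wrist");im=manip.grab_frame("wrist")[:,:,::-1];cv2.imwrite("pics/w7.png",im)
print(bd(-np.array(W["R"]).T@np.array(W["t"])))
print(im[50:72:10,280:305].max(2)); print(im[100:130:10,290:306,0])
```

```text
grasp s,y,out [0.1701 0.0005 0.0312] rotvec in board tool frame [-0.0027  0.001   0.0015] F [ 6.4205  0.0619 -6.0518] T [ 0.1202  0.0241 -0.1184] w 0.10100460507893944 t 7.55 q [-0.2805 -0.2817  2.1813  0.2338  0.6563 -0.3877]
[[0.1696 0.0708 0.1555]]
[[230 231 230 231 230 231 231 231 234 214 176  65  46  50  50  50  49  45
   51 246 234 231 231 231 231]
 [230 231 231 226 224 224 224 230 233 214 175  70  45  49  48  50  47  45
   92 245 233 231 230 231 232]
 [232 232 231 231 231 231 230 231 233 216 157  66  47  49  49  51  50  43
   88 243 234 232 231 232 232]]
[[ 78  78  78  78  78  79  77  78  55 193 235 231 231 230 230 230]
 [ 78  78  77  80  77  81  80  79  49 238 234 231 231 231 231 231]
 [ 71  75  74  78  76  79  79  74  37 236 235 231 231 231 231 231]]
```

step_arm --pt "0 -0.0012 0 0 0 0 1" --pt "0 -0.0012 0 0 0 0 1" --pt "0 -0.0012 0 0 0 0 1"

```text
time: 7.9
tool_pos: [0.5869, -0.0522, 0.1375]
tool_rot: [0.217, 0.686, 0.662, 0.21]
contact_force: [7.0, 0.4, -5.7]
gripper_width: 0.103
```

Run:
```python
from g import *
where()
W=manip.get_calibration("wrist");im=manip.grab_frame("wrist")[:,:,::-1];cv2.imwrite("pics/w8.png",im)
print(im[50:72:10,280:305].max(2)); print(im[100:130:10,290:306,0])
```

```text
grasp s,y,out [0.169  0.0005 0.0312] rotvec in board tool frame [-0.0029  0.001   0.0016] F [ 7.023   0.3672 -5.7161] T [ 0.1444 -0.0228 -0.0452] w 0.10337140294259566 t 7.9 q [-0.281  -0.2835  2.1839  0.2346  0.6554 -0.3889]
[[229 230 230 230 230 230 231 230 231 231 231 235 215 133  49  47  49  51
   51  49  48 111 242 233 231]
 [230 230 230 231 230 225 224 223 224 224 231 233 217 109  48  49  52  50
   52  48  43 153 240 232 230]
 [232 232 231 231 231 231 231 231 231 231 232 210 228 116  50  48  49  51
   50  49  37 204 238 232 231]]
[[ 78  78  78  78  78  79  79  76  56 192 234 232 230 231 231 231]
 [ 78  80  78  76  76  74  79  78  48 237 234 231 231 231 231 230]
 [ 71  74  77  77  77  77  78  74  46 237 235 231 231 231 231 231]]
```

step_arm --pt "0 0.0009 0 0 0 0 1" --pt "0 0.0009 0 0 0 0 1" --pt "0 0.0009 0 0 0 0 0.2" --pt "0 0.0009 0 0 0 0 0" --pt "0 0.0009 0 0 0 0 0" --pt "0 0.0009 0 0 0 0 0" --pt "0 0.0009 -0.04 0 0 0 0" --pt "0 0.0009 -0.08 0 0 0 0" --pt "0 0.0009 -0.11 0 0 0 0" --pt "0 0.009 -0.13 0 0 0 0" --pt "0 0.009 -0.13 0 0 0 0" --pt "0 0.009 -0.13 0 0 0 0"

```text
time: 9.15
tool_pos: [0.5196, -0.0501, 0.2482]
tool_rot: [0.216, 0.686, 0.662, 0.21]
contact_force: [0.0, -0.2, -0.5]
gripper_width: 0.499
```

Run:
```python
from g import *
where()
W=manip.get_calibration("wrist");im=manip.grab_frame("wrist")[:,:,::-1];cv2.imwrite("pics/w9.png",im)
print("cam centre board",bd(-np.array(W["R"]).T@np.array(W["t"])))
for r in (50,60,70,80): print(r,im[r,265:284].max(1))
for r in (302,306,310,314): print(r,im[r,265:284].max(1))
for r in (105,140,180,220,260,285): print(r,im[r,262:282,0])
cv2.imwrite("pics/w9z.png",cv2.resize(im[20:340,110:400],None,fx=1.8,fy=1.8,interpolation=cv2.INTER_CUBIC))
# knob angles later
```

```text
grasp s,y,out [0.1773 0.0003 0.1606] rotvec in board tool frame [-0.0012  0.001   0.0007] F [ 0.0303 -0.1806 -0.4965] T [-0.0083  0.2405 -0.0459] w 0.499204424249204 t 9.15 q [-0.327  -0.6201  2.2219  0.2053  0.9583 -0.3604]
cam centre board [[0.1769 0.0706 0.2849]]
50 [229 229 206 139 198 233 229 229 230 230 230 230 236 183  83  43  46  33
 230]
60 [230 230 230 230 230 230 229 230 231 231 231 233 238 190  91  43  45  34
 233]
70 [230 230 230 230 230 230 231 231 232 233 233 234 240 186  84  45  46  35
 235]
80 [232 231 232 231 231 232 232 232 232 232 232 234 240 187  85  42  46  34
 233]
302 [233 232 232 232 232 231 231 232 232 232 232 235 219 166  81  36  28 231
 236]
306 [231 231 231 230 230 230 231 231 231 232 232 228 237 184  81  33  25 232
 237]
310 [231 232 232 231 233 233 232 231 232 232 232 233 239 184  80  35  26 231
 235]
314 [233 233 234 236 197 159 223 234 232 232 232 233 238 183  78  34  25 230
 237]
105 [178 177 181 166  99  42  63  70  72  72  78  77  78  78  79  80  79  52
 222 235]
140 [110 109 108 113  74  42  64  75  72  72  74  74  73  75  76  75  77  48
 193 213]
180 [109 109 106 108  95  54  52  68  66  64  65  65  66  67  67  62  68  42
 231 236]
220 [118 106 108 107 111  59  53  74  78  76  78  80  78  82  81  80  83  44
 231 236]
260 [115 104 106 105 107  80  54  70  77  78  80  79  80  81  80  75  78  63
 229 235]
285 [167 167 167 169 173 148  84  60  74  77  76  76  79  78  79  79  76  74
 139 172]
```

View pics/w9z.png

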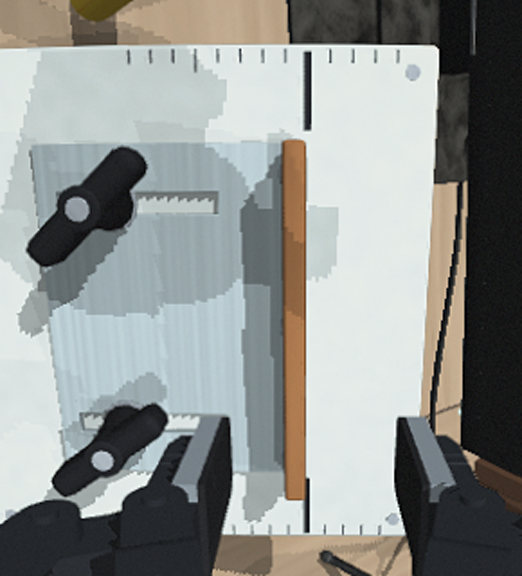

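Run:
```python
from g import *
W=manip.get_calibration("wrist");im=cv2.imread("pics/w9.png")
cv2.imwrite("pics/kL.png",cv2.resize(im[90:180,110:200],None,fx=6,fy=6,interpolation=cv2.INTER_CUBIC))
cv2.imwrite("pics/kR.png",cv2.resize(im[230:310,120:220],None,fx=6,fy=6,interpolation=cv2.INTER_CUBIC))
```

```text
(no output)
```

View pics/kL.png

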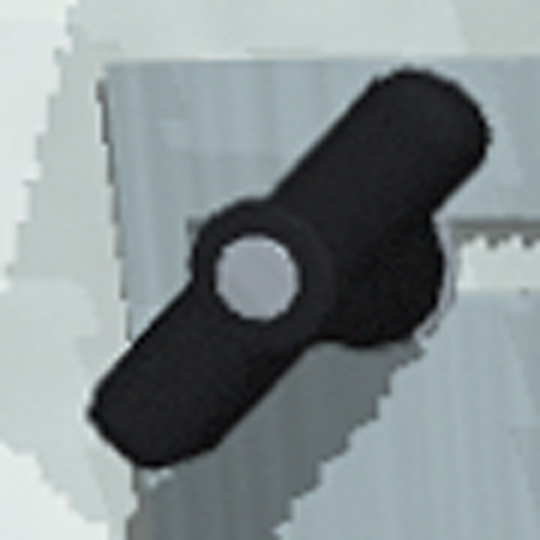

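View pics/kR.png

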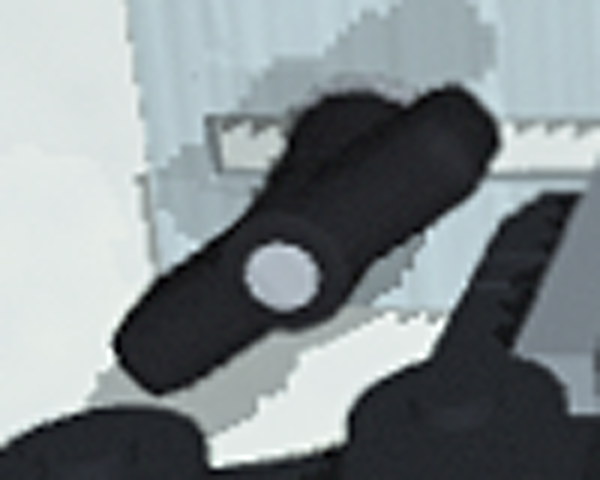

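Run:
```python
from g import *
W=manip.get_calibration("wrist")
print(bd(plane(W,[(152.3,135.8),(166.5,275.3)],w(0,0,.049),n)))
print(delta(.0855,.055,.11,np.radians(-45)))
```

```text
[[ 0.083   0.0569  0.049 ]
 [ 0.0824 -0.0518  0.049 ]]
(array([ 0.0543, -0.0906,  0.0498]), array([-0.0018, -0.0011,  0.7844]), array([0.4753, 0.0062, 0.1541]))
```

step_arm --pt "0.0543 -0.0916 0 0 0 0.3 0" --pt "0.0543 -0.0916 0 0 0 0.7844 0" --pt "0.0543 -0.0916 0.02 0 0 0.7844 0" --pt "0.0543 -0.0916 0.05 0 0 0.7844 0" --pt "0.0543 -0.0916 0.05 0 0 0.7844 0" --pt "0.0543 -0.0916 0.05 0 0 0.7844 0" --pt "0.0543 -0.0916 0.05 0 0 0.7844 0" --pt "0.0543 -0.0916 0.05 0 0 0.7844 0" --pt "0.0543 -0.0916 0.05 0 0 0.7844 0"

```text
time: 10.1
tool_pos: [0.4748, 0.006, 0.154]
tool_rot: [0.119, 0.887, 0.35, 0.276]
contact_force: [-0.0, 0.1, 0.1]
gripper_width: 0.499
```

Run:
```python
from g import *
where()
cv2.imwrite("pics/w10.png",manip.grab_frame("wrist")[:,:,::-1])
```

```text
grasp s,y,out [0.0851 0.0549 0.1102] rotvec in board tool frame [0.001  0.0011 0.7847] F [-0.0357  0.075   0.0884] T [ 0.0056  0.2878 -0.0274] w 0.4988715472108897 t 10.1 q [-0.2    -0.7115  2.43    0.1312  0.8237  0.559 ]
```

View pics/w10.png

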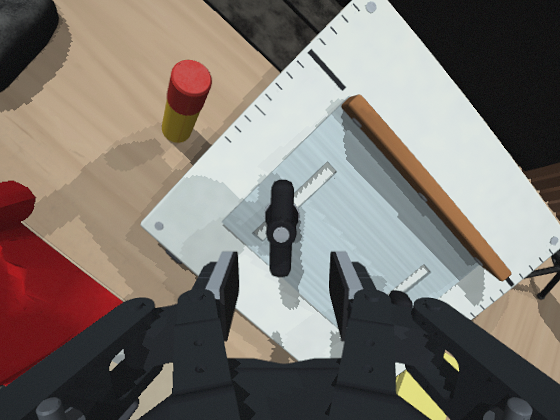

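step_arm --pt "0 0 0.03 0 0 0 0" --pt "0 0 0.055 0 0 0 0" --pt "0 0 0.071 0 0 0 0" --pt "0 0 0.071 0 0 0 0" --pt "0 0 0.071 0 0 0 0.5" --pt "0 0 0.071 0 0 0 1" --pt "0 0 0.071 0 0 0 1" --pt "0 0 0.071 0 0 0 1" --pt "0 0 0.071 0 0 0 1" --pt "0 0 0.071 0 0 0 1"

```text
time: 11.15
tool_pos: [0.5144, 0.0061, 0.0965]
tool_rot: [0.117, 0.887, 0.35, 0.276]
contact_force: [-6.6, 6.1, 2.7]
gripper_width: 0.184
```

Run:
```python
from g import *
where()
cv2.imwrite("pics/w11.png",manip.grab_frame("wrist")[:,:,::-1])
```

```text
grasp s,y,out [0.0844 0.0563 0.0404] rotvec in board tool frame [0.0038 0.0032 0.7862] F [-6.5758  6.0987  2.7353] T [1.0319 1.0152 0.5802] w 0.18412037399488781 t 11.15 q [-0.1794 -0.4535  2.38    0.1508  0.6174  0.5435]
```

View pics/w11.png

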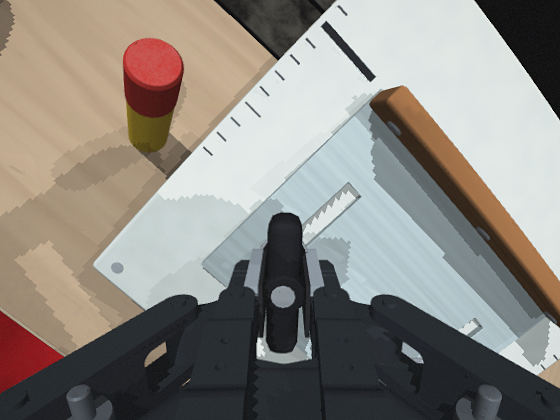

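step_arm --pt "0 -0.0014 0 0 0 0 1" --pt "0 -0.0014 0 0 0 0.1 1" --pt "0 -0.0014 0 0 0 0.2 1" --pt "0 -0.0014 0 0 0 0.3 1" --pt "0 -0.0014 0 0 0 0.4 1" --pt "0 -0.0014 0 0 0 0.5 1" --pt "0 -0.0014 0 0 0 0.6 1" --pt "0 -0.0014 0 0 0 0.7 1" --pt "0 -0.0014 0 0 0 0.7 1"

```text
time: 12.1
tool_pos: [0.5146, 0.0059, 0.0963]
tool_rot: [0.017, 0.953, 0.025, 0.301]
contact_force: [1.2, 1.3, -3.6]
gripper_width: 0.175
```

Run:
```python
from g import *
where()
print("torque about n",cur()[2]["ft_torque"]@n)
cv2.imwrite("pics/w12.png",manip.grab_frame("wrist")[:,:,::-1])
```

```text
grasp s,y,out [0.0845 0.0561 0.0401] rotvec in board tool frame [0.0004 0.0019 1.485 ] F [ 1.1882  1.3354 -3.6315] T [0.1428 0.4336 0.0602] w 0.1751924786450192 t 12.1 q [-0.1781 -0.4539  2.3814  0.1463  0.6124  1.2469]
torque about n -0.024027760170217852
```

View pics/w12.png

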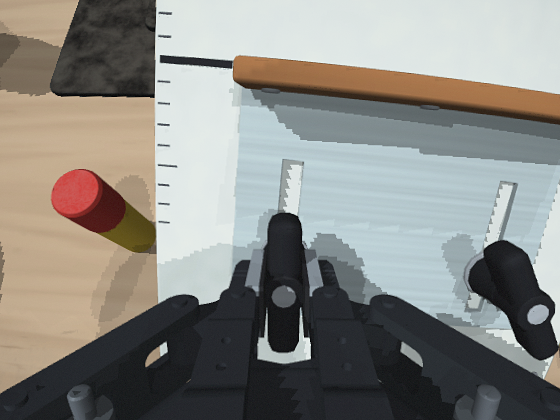

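step_arm --pt "0 0 0 0 0 0.1 1" --pt "0 0 0 0 0 0.2 1" --pt "0 0 0 0 0 0.3 1" --pt "0 0 0 0 0 0.4 1" --pt "0 0 0 0 0 0.5 1" --pt "0 0 0 0 0 0.6 1" --pt "0 0 0 0 0 0.7 1" --pt "0 0 0 0 0 0.77 1" --pt "0 0 0 0 0 0.77 1"

```text
time: 13.05
tool_pos: [0.5147, 0.0054, 0.0959]
tool_rot: [-0.096, 0.893, -0.334, 0.285]
contact_force: [2.1, -2.1, -5.2]
gripper_width: 0.179
```

Run:
```python
from g import *
where()
print("torque about n",cur()[2]["ft_torque"]@n)
cv2.imwrite("pics/w13.png",manip.grab_frame("wrist")[:,:,::-1])
```

```text
grasp s,y,out [0.0844 0.0556 0.0397] rotvec in board tool frame [0.0004 0.0007 2.2529] F [ 2.0672 -2.1379 -5.1846] T [-0.29    0.4846 -0.1959] w 0.17914472709962645 t 13.05 q [-0.1786 -0.4524  2.381   0.1453  0.6117  2.0152]
torque about n 0.015316066129388113
```

View pics/w13.png

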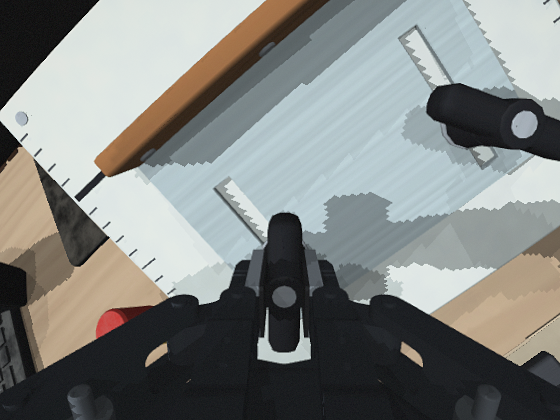

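step_arm --pt "0 0 0 0 0 0.03 1" --pt "0 0 0 0 0 0.06 1" --pt "0 0 0 0 0 0.08 1" --pt "0 0 0 0 0 0.08 1"

```text
time: 13.5
tool_pos: [0.5148, 0.0054, 0.0959]
tool_rot: [-0.107, 0.879, -0.37, 0.281]
contact_force: [-2.5, -4.3, -2.2]
gripper_width: 0.178
```

Run:
```python
from g import *
where()
print("torque about n",cur()[2]["ft_torque"]@n)
```

```text
grasp s,y,out [0.0844 0.0556 0.0396] rotvec in board tool frame [0.0007 0.0001 2.334 ] F [-2.5231 -4.285  -2.2065] T [-0.8703  0.8789 -0.1386] w 0.17761830485173677 t 13.5 q [-0.1785 -0.4517  2.3805  0.145   0.6121  2.0966]
torque about n 0.40257939863368386
```

step_arm --pt "0 0 0 0 0 0.05 0.3" --pt "0 0 0 0 0 0.05 0" --pt "0 0 0 0 0 0.05 0" --pt "0 0 0 0 0 0.05 0" --pt "0 0 -0.04 0 0 0.05 0" --pt "0 0 -0.08 0 0 0.05 0" --pt "0 0 -0.08 0 0 0.05 0"

```text
time: 14.2
tool_pos: [0.4714, 0.0068, 0.1706]
tool_rot: [-0.117, 0.867, -0.391, 0.286]
contact_force: [1.2, -0.5, 1.7]
gripper_width: 0.501
```

Run:
```python
from g import *
where()
print(delta(.084,-.0535,.12,np.radians(-55)))
cv2.imwrite("pics/w14.png",manip.grab_frame("wrist")[:,:,::-1])
```

```text
grasp s,y,out [0.0917 0.0555 0.1257] rotvec in board tool frame [-0.0087  0.0198  2.3835] F [ 1.216  -0.5299  1.6835] T [0.0022 0.266  0.0294] w 0.5009162558964823 t 14.2 q [-0.2001 -0.7601  2.4319  0.1284  0.8527  2.1641]
(array([0.0738, 0.0806, 0.0056]), array([-0.0012, -0.0183, -1.4236]), array([ 0.4646, -0.102 ,  0.1615]))
```

View pics/w14.png

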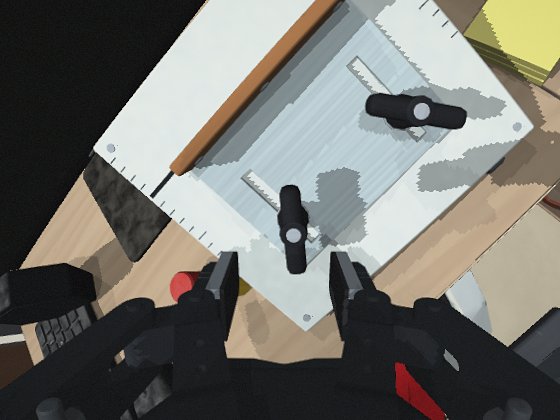

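Run:
```python
from g import *
where()
print(delta(.084,-.0535,.12,np.radians(-55)))
W=manip.get_calibration("wrist");im=cv2.imread("pics/w14.png")
for box in [(355,85,475,140),(275,180,312,278)]:
    x0,y0,x1,y1=box;m=(im[y0:y1,x0:x1].max(2)<60).astype(np.uint8)
    k,lab,st,_=cv2.connectedComponentsWithStats(m);i=1+st[1:,4].argmax()
    ys,xs=np.where(lab==i);print(xs.min()+x0,xs.max()+x0,ys.min()+y0,ys.max()+y0)
    r=cv2.minAreaRect(np.c_[xs+x0,ys+y0].astype(np.float32));print(r)
    b=cv2.boxPoints(r);q=bd(plane(W,b,w(0,0,.046),n));
    for j in(0,1):
        d=q[j+1]-q[j];print(np.hypot(*d[:2]),np.degrees(np.arctan2(d[1],d[0])))
print(bd(plane(W,[(421,111),(294,236)],w(0,0,.049),n)))
q=bd(plane(W,[(371,103),(462,119)],w(0,0,.046),n));d=q[0]-q[1];print(q,np.degrees(np.arctan2(d[1],d[0])))
```

```text
grasp s,y,out [0.0894 0.0556 0.1234] rotvec in board tool frame [-0.0056  0.0139  2.3841] F [ 0.1577  0.087  -0.1033] T [-0.0071  0.3266 -0.0112] w 0.5016329467644033 t 14.25 q [-0.2001 -0.755   2.4334  0.1284  0.8513  2.164 ]
(array([0.0755, 0.0789, 0.0033]), array([-0.0013, -0.0126, -1.4242]), array([ 0.4646, -0.102 ,  0.1615]))
366 465 93 128
((415.4927978515625, 111.65876770019531), (99.66981506347656, 34.14656066894531), 2.6025619506835938)
0.01959113675923737 -46.088628917818895
0.06016115881863013 -137.92615546893273
278 308 185 273
((293.0, 229.0), (30.0, 88.0), 0.0)
0.06047632364737287 -46.88254891966082
0.01871570255056244 -136.4776764742456
[[ 0.0812 -0.0522  0.049 ]
 [ 0.0814  0.0553  0.049 ]]
[[ 0.1053 -0.0352  0.046 ]
 [ 0.0587 -0.0678  0.046 ]] 34.984073057455895
```

Run:
```python
from g import *
R=Rt(-2.384);d=w(.084,-.054,.115)-w(.0844,.0556,.1197)
print(R.T@d,Ro.from_matrix(R.T@Rt(np.radians(-55))).as_rotvec())
```

```text
[0.0793 0.0756 0.0047] [ 0.      0.     -1.4241]
```

step_arm --pt "0.0793 0.0756 0.0047 0 0 -1.424 0" --pt "0.0793 0.0756 0.0047 0 0 -1.424 0" --pt "0.0793 0.0756 0.0047 0 0 -1.424 0" --pt "0.0793 0.0756 0.0047 0 0 -1.424 0" --pt "0.0793 0.0756 0.0047 0 0 -1.424 0" --pt "0.0793 0.0756 0.0047 0 0 -1.424 0" --pt "0.0793 0.0756 0.0047 0 0 -1.424 0" --pt "0.0793 0.0756 0.0047 0 0 -1.424 0" --pt "0.0793 0.0756 0.0047 0 0 -1.424 0" --pt "0.0793 0.0756 0.0047 0 0 -1.424 0" --pt "0.0793 0.0756 0.0047 0 0 -1.424 0" --pt "0.0793 0.0756 0.0047 0 0 -1.424 0" --pt "0.0793 0.0756 0.0047 0 0 -1.424 0"

```text
time: 15.55
tool_pos: [0.4675, -0.1022, 0.1562]
tool_rot: [0.094, 0.915, 0.27, 0.285]
contact_force: [-0.1, 0.1, 0.3]
gripper_width: 0.502
```

Run:
```python
from g import *
where()
cv2.imwrite("pics/w15.png",manip.grab_frame("wrist")[:,:,::-1])
```

```text
grasp s,y,out [ 0.0833 -0.0536  0.114 ] rotvec in board tool frame [0.002  0.0013 0.9635] F [-0.0775  0.0856  0.2524] T [0.0213 0.2401 0.0459] w 0.5016015065042636 t 15.55 q [-0.5317 -0.6826  2.4107  0.36    0.8962  0.3135]
```

View pics/w15.png

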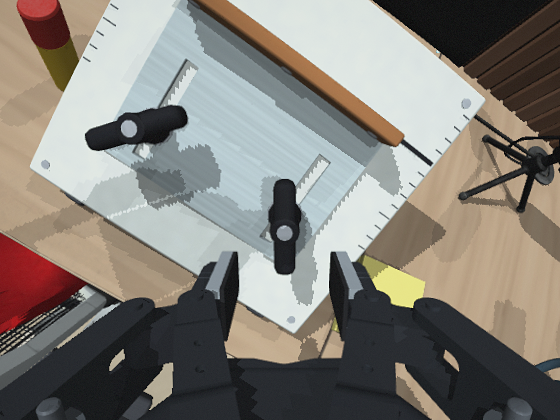

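step_arm --pt "0 0 0.03 0 0 0 0" --pt "0 0 0.055 0 0 0 0" --pt "0 0 0.074 0 0 0 0" --pt "0 0 0.074 0 0 0 0" --pt "0 0 0.074 0 0 0 0.5" --pt "0 0 0.074 0 0 0 1" --pt "0 0 0.074 0 0 0 1" --pt "0 0 0.074 0 0 0 1" --pt "0 0 0.074 0 0 0 1" --pt "0 0 0.074 0 0 0 1"

```text
time: 16.6
tool_pos: [0.5099, -0.1034, 0.0974]
tool_rot: [0.094, 0.914, 0.271, 0.286]
contact_force: [-5.1, 3.5, 2.8]
gripper_width: 0.182
```

Run:
```python
from g import *
where()
```

```text
grasp s,y,out [ 0.0844 -0.0533  0.0416] rotvec in board tool frame [0.0002 0.0023 0.9611] F [-5.0559  3.4685  2.8496] T [0.4302 0.7016 0.3109] w 0.18173200754602473 t 16.6 q [-0.475  -0.4251  2.3602  0.4022  0.6822  0.2735]
```

step_arm --pt "0 -0.0008 0 0 0 0.05 1" --pt "0 -0.0008 0 0 0 0.15 1" --pt "0 -0.0008 0 0 0 0.25 1" --pt "0 -0.0008 0 0 0 0.35 1" --pt "0 -0.0008 0 0 0 0.45 1" --pt "0 -0.0008 0 0 0 0.55 1" --pt "0 -0.0008 0 0 0 0.65 1" --pt "0 -0.0008 0 0 0 0.75 1" --pt "0 -0.0008 0 0 0 0.85 1" --pt "0 -0.0008 0 0 0 0.95 1" --pt "0 -0.0008 0 0 0 1.05 1" --pt "0 -0.0008 0 0 0 1.15 1" --pt "0 -0.0008 0 0 0 1.25 1" --pt "0 -0.0008 0 0 0 1.3 1" --pt "0 -0.0008 0 0 0 1.3 1"

```text
time: 18.1
tool_pos: [0.5099, -0.1048, 0.0969]
tool_rot: [-0.096, 0.891, -0.338, 0.287]
contact_force: [7.5, -6.5, -10.8]
gripper_width: 0.178
```

Run:
```python
from g import *
where()
print("torque about n",cur()[2]["ft_torque"]@n)
cv2.imwrite("pics/w16.png",manip.grab_frame("wrist")[:,:,::-1])
```

```text
grasp s,y,out [ 0.0841 -0.0547  0.0411] rotvec in board tool frame [-0.0056  0.0017  2.2613] F [  7.526   -6.4665 -10.7688] T [-0.9944  0.1604 -0.6228] w 0.17832550003933983 t 18.1 q [-0.4752 -0.4247  2.3617  0.3988  0.6753  1.5757]
torque about n 0.06305115388080093
```

View pics/w16.png

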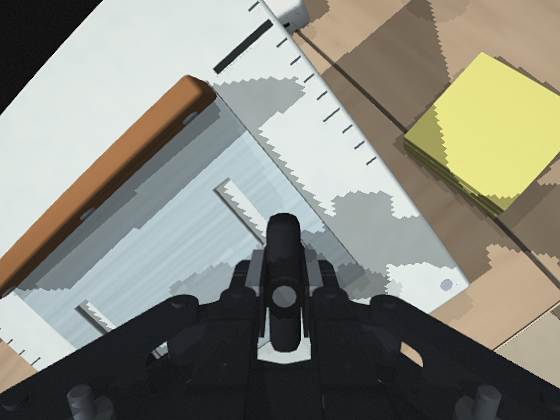

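step_arm --pt "0 0 0 0 0 0.03 1" --pt "0 0 0 0 0 0.06 1" --pt "0 0 0 0 0 0.08 1" --pt "0 0 0 0 0 0.08 1"

```text
time: 18.55
tool_pos: [0.5099, -0.1048, 0.0968]
tool_rot: [-0.107, 0.877, -0.373, 0.283]
contact_force: [8.0, -6.1, -10.9]
gripper_width: 0.18
```

Run:
```python
from g import *
where()
print("torque about n",cur()[2]["ft_torque"]@n)
```

```text
grasp s,y,out [ 0.084  -0.0547  0.041 ] rotvec in board tool frame [-0.0058  0.0016  2.3399] F [  7.996   -6.1491 -10.9007] T [-1.1066  0.163  -0.4395] w 0.1797926274967697 t 18.55 q [-0.4752 -0.4247  2.3617  0.3983  0.6752  1.6546]
torque about n 0.27753014870822135
```

step_arm --pt "0 0 0 0 0 0.03 1" --pt "0 0 0 0 0 0.04 1" --pt "0 0 0 0 0 0.04 1" --pt "0 0 0 0 0 0.04 0.3" --pt "0 0 0 0 0 0.04 0" --pt "0 0 0 0 0 0.04 0" --pt "0 0 0 0 0 0.04 0" --pt "0 0 -0.03 0 0 0.04 0" --pt "0 0 -0.06 0 0 0.04 0" --pt "0 0 -0.08 0 0 0.04 0" --pt "0 0 -0.08 0 0 0.04 0" --pt "0 0 -0.08 0 0 0.04 0"

```text
time: 19.75
tool_pos: [0.4641, -0.1018, 0.1622]
tool_rot: [-0.114, 0.87, -0.391, 0.279]
contact_force: [-0.7, -0.1, -0.5]
gripper_width: 0.506
```

Run:
```python
from g import *
where()
# to view pose from commanded
R=Rt(-2.38);d=w(.1773,0,.165)-w(.0838,-.054,.121)
print(R.T@d,Ro.from_matrix(R.T@Rt(0)).as_rotvec())
```

```text
grasp s,y,out [ 0.084  -0.0533  0.1209] rotvec in board tool frame [-0.0003  0.0025  2.3811] F [-0.702  -0.0803 -0.4655] T [ 0.0642  0.35   -0.057 ] w 0.5058303232160094 t 19.75 q [-0.5357 -0.7069  2.4144  0.3573  0.9137  1.7352]
[ 0.0254 -0.1049 -0.044 ] [-0.    0.   -2.38]
```

step_arm --pt "0.0254 -0.1049 -0.044 0 0 -2.38 0" --pt "0.0254 -0.1049 -0.044 0 0 -2.38 0" --pt "0.0254 -0.1049 -0.044 0 0 -2.38 0" --pt "0.0254 -0.1049 -0.044 0 0 -2.38 0" --pt "0.0254 -0.1049 -0.044 0 0 -2.38 0" --pt "0.0254 -0.1049 -0.044 0 0 -2.38 0" --pt "0.0254 -0.1049 -0.044 0 0 -2.38 0" --pt "0.0254 -0.1049 -0.044 0 0 -2.38 0" --pt "0.0254 -0.1049 -0.044 0 0 -2.38 0" --pt "0.0254 -0.1049 -0.044 0 0 -2.38 0" --pt "0.0254 -0.1049 -0.044 0 0 -2.38 0" --pt "0.0254 -0.1049 -0.044 0 0 -2.38 0" --pt "0.0254 -0.1049 -0.044 0 0 -2.38 0" --pt "0.0254 -0.1049 -0.044 0 0 -2.38 0" --pt "0.0254 -0.1049 -0.044 0 0 -2.38 0" --pt "0.0254 -0.1049 -0.044 0 0 -2.38 0" --pt "0.0254 -0.1049 -0.044 0 0 -2.38 0" --pt "0.0254 -0.1049 -0.044 0 0 -2.38 0" --pt "0.0254 -0.1049 -0.044 0 0 -2.38 0"

```text
time: 21.65
tool_pos: [0.517, -0.0494, 0.2507]
tool_rot: [0.215, 0.687, 0.662, 0.21]
contact_force: [-0.2, -0.3, -0.5]
gripper_width: 0.503
```

Run:
```python
from g import *
where()
W=manip.get_calibration("wrist");im=manip.grab_frame("wrist")[:,:,::-1];cv2.imwrite("pics/w17.png",im)
print("cam centre board",bd(-np.array(W["R"]).T@np.array(W["t"])))
for r in (60,70,80,302,306,310): print(r,im[r,265:290].max(1))
for r in (115,140,180,220,260,285): print(r,im[r,270:290,0])
cv2.imwrite("pics/w17z.png",cv2.resize(im[20:340,110:400],None,fx=1.8,fy=1.8,interpolation=cv2.INTER_CUBIC))
```

```text
grasp s,y,out [0.1766 0.0009 0.1641] rotvec in board tool frame [0.0009 0.0017 0.0032] F [-0.1568 -0.3345 -0.5119] T [-0.0067  0.2853 -0.0079] w 0.5033011984627368 t 21.65 q [-0.3279 -0.6293  2.2227  0.2046  0.9689 -0.3569]
cam centre board [[0.1766 0.071  0.2885]]
60 [230 229 229 229 230 230 229 230 230 230 231 231 233 237 187  87  45  45
  35 233 237 233 232 232 231]
70 [230 231 230 230 231 230 230 232 232 232 232 233 232 239 185  82  44  47
  34 235 239 235 234 234 234]
80 [232 232 232 232 232 232 232 232 232 232 233 233 234 240 186  85  42  44
  34 234 237 234 234 234 234]
302 [232 232 231 231 231 231 231 231 232 232 232 228 228 233 216 108  35  31
 174 233 234 232 232 232 232]
306 [232 232 231 231 230 230 231 230 231 231 231 232 232 236 218 110  34  32
 184 234 235 233 232 233 233]
310 [233 232 232 232 232 236 150 214 234 232 232 232 232 236 218 110  33  28
 179 232 233 231 231 232 233]
115 [ 69  71  72  70  71  73  75  75  78  78  58 174 231 233 230 231 231 231
 231 231]
140 [ 72  72  73  74  73  74  76  75  76  76  57 150 206 212 209 212 213 212
 212 212]
180 [ 62  65  64  64  66  65  65  67  68  63  47 177 233 234 231 232 232 232
 232 232]
220 [ 65  76  76  80  78  80  79  81  80  75  56 178 232 234 232 232 232 232
 232 231]
260 [ 56  75  77  79  81  80  81  81  81  76  56 176 232 234 232 232 232 232
 232 232]
285 [ 54  73  76  79  79  77  79  78  77  78  65  40  27 125 229 234 232 231
 232 232]
```

View pics/w17z.png

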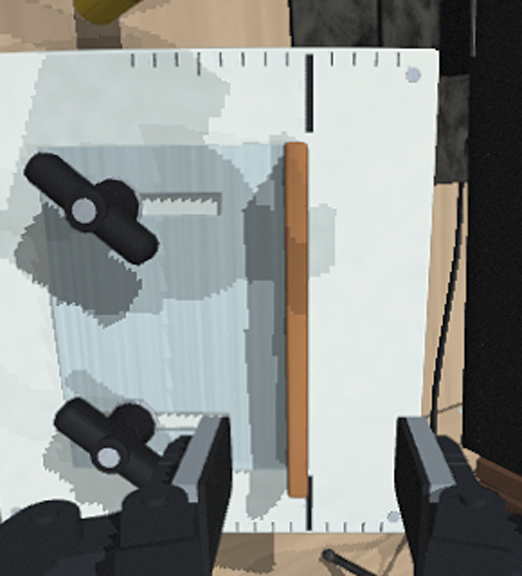

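step_arm --pt "0 0 -0.04 0 0 0 0" --pt "0.05 0 -0.06 0 0 0 0" --pt "0.1 0 -0.08 0 0 0 0" --pt "0.15 0 -0.08 0 0 0 0" --pt "0.2 0 -0.08 0 0 0 0" --pt "0.25 0 -0.08 0 0 0 0" --pt "0.3 0 -0.08 0 0 0 0" --pt "0.35 0 -0.08 0 0 0 0" --pt "0.35 0 -0.08 0 0 0 0" --pt "0.35 0 -0.08 0 0 0 0" --pt "0.35 0 -0.08 0 0 0 0"

```text
time: 22.8
tool_pos: [0.4832, 0.301, 0.3176]
tool_rot: [0.216, 0.686, 0.662, 0.209]
contact_force: [0.5, -0.1, -0.3]
gripper_width: 0.498
```

Run:
```python
from g import *
where()
im=manip.grab_frame("top")[:,:,::-1];cv2.imwrite("pics/tf.png",im);cv2.imwrite("pics/tfz.png",cv2.resize(im[155:270,235:410],None,fx=4.5,fy=4.5,interpolation=cv2.INTER_CUBIC))
im=manip.grab_frame("side")[:,:,::-1];cv2.imwrite("pics/sf.png",im);cv2.imwrite("pics/sfz.png",cv2.resize(im[150:315,225:395],None,fx=3.6,fy=3.6,interpolation=cv2.INTER_CUBIC))
```

```text
grasp s,y,out [0.1775 0.3499 0.2452] rotvec in board tool frame [-0.0004  0.0004  0.0019] F [ 0.4538 -0.1224 -0.3288] T [ 0.0007  0.2648 -0.0467] w 0.49817213706443025 t 22.8 q [ 0.5855 -0.4067  1.9676 -0.3842  1.0936  0.7142]
```

View pics/tfz.png

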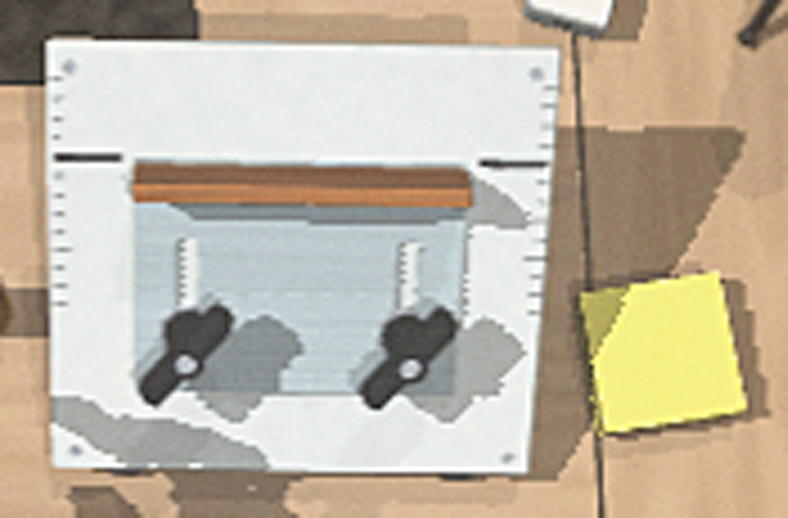

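View pics/sf.png

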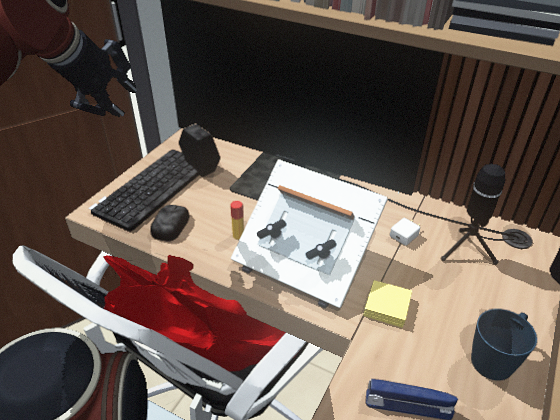

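View pics/sfz.png

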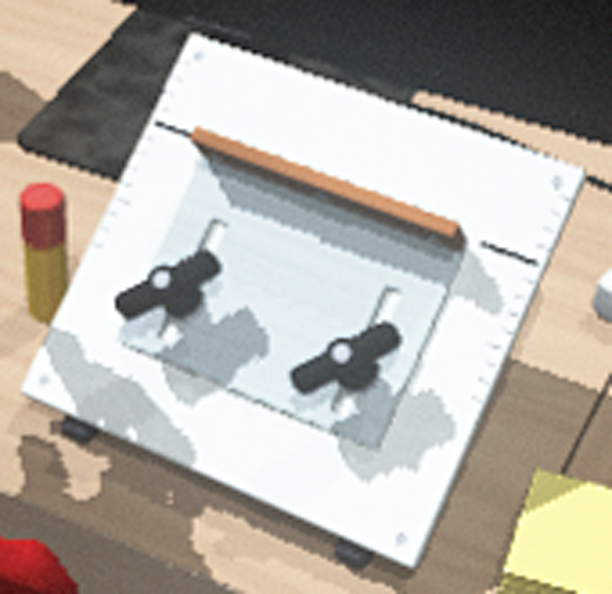

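Run:
```python
from g import *
T=manip.get_calibration("top");S=manip.get_calibration("side")
zt=lambda l:(np.array(l)+.5)/4.5-.5+[235,155]
zs=lambda l:(np.array(l)+.5)/3.6-.5+[225,150]
for nm,C,z,L in (("T",T,zt,[((223,313),(150,397)),((449,316),(373,400))]),("S",S,zs,[((213,260),(122,309)),((395,331),(298,384))])):
  for a,b in L:
    q=bd(plane(C,z([a,b]),w(0,0,.046),n));d=q[0]-q[1];A=np.degrees(np.arctan2(d[1],d[0]));print(nm,np.hypot(*d[:2]),A,"q",np.radians(45-A))
print("lip outer up edge T",bd(plane(T,zt([(134,183),(470,184)]),w(0,0,.034),n)),"foot",bd(plane(T,zt([(140,161),(465,166)]),w(0,0,0),n)))
manip.job_done(); print(manip.state()["time"])
```

```text
T 0.05819077821764155 -37.56234847129103 q 1.4409848190029355
T 0.0579770855732522 -37.275659880623415 q 1.4359811591678833
S 0.05668086025921767 -39.875907133230996 q 1.4813640350918222
S 0.05772032151166333 -38.97299111003384 q 1.4656051776180183
lip outer up edge T [[ 0.176   0.0804  0.034 ]
 [ 0.1771 -0.08    0.034 ]] foot [[ 0.1738  0.0787  0.    ]
 [ 0.1728 -0.0811  0.    ]]
the job is handed in; nothing more can be done
the job is handed in; nothing more can be done
```

I slid the page rest up to the mark, turned both wing knobs clockwise to their stops, let go, and handed the job in with the arm clear of the stand. The clock read about 23 s.

- **Rest position:** The first placement was about 1.3 mm too high, so I gripped the lip again and lowered it. After tightening, the close-up wrist view puts the lip's upper face about 0.5 mm below the centre of the 3.5 mm mark. The coarser top view disagrees with itself: the foot of the lip reads about 2 mm low, its outer edge about 1–2 mm high. I trusted the wrist view.
- **Knobs:** The final top and side pictures give 1.44–1.48 rad for both knobs, above the 1.2 needed. The turning torque rose to 0.4 N m (left) and about 0.3 N m (right) at the end, which fits the stop.
- **Surroundings:** The wrist force read about 15 N or less at every check. The mouse, glue stick and notes look unmoved in the last pictures.

I did not pull on the rest to test that it holds.

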